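# Open the child-resistant jug of oven cleaner

## Robot

A 7-joint arm with a two-finger parallel gripper is mounted at the origin on the work surface. World frame = base frame: x ahead of the robot, y to its left, z up, the work surface at z = 0. Lengths are in m, angles in rad, forces in N, time in s.
With the tool pointing down it reaches from about 0.425 to 0.875 m from the base axis. Payload 9.9 kg.
Tool frame: the origin (TCP) lies on the centre line of the jaws, within the pads' length; the fingertips stand 14 mm ahead of it and the grasp point (between the pads) lies 5 mm behind it (r.finger_overhang is the distance from the TCP to the fingertips, in m); z points along the fingers, y is the line along which they close (so a half turn about z gives the same grasp; the last joint's range is limited). The gripper opens to 85 mm and grips with 20 to 120 N. Pads are 22 mm wide; open, the fingers measure 114 mm over their backs; the gripper's body (76 mm by 85 mm) begins 54 mm behind the grasp point. The pads swing forward as they close: fully open they stand 13 mm farther back than shut.
Start: joints at [-0.084, 0.576, 0.025, 1.437, -0.015, 1.129, -0.057], TCP at [0.675, 0, 0.212] pointing down, gripper open.
Joint ranges: [-2.76, 2.76], [-0.34, 2.15], [-1.52, 1.57], [0.19, 2.46], [-1.09, 4.23], [0.17, 1.99], [-2.82, 2.82]. Speed limits (rad/s): [2.22, 2.22, 3.01, 3.01, 3.14, 3.14, 3.14].

## Interface

Orientations are given as a rotation vector (axis times angle).
In Python, from bench import r, grab_frame, nets gives the robot as it stands. The module is installed in compiled form; this text tells all that it offers.
- The arm moves only by the shell command python3 -m pendant 'ROWS' [FORCE]. ROWS is JSON, a list of rows, each a list of 7 numbers: the shift along the tool's x, y, z in mm, then the turn, a rotation vector about the tool's x, y, z in rad, then the opening, from -1 (shut) to 1 (fully open), so that 0 is half open. A call has exactly 5 rows; each row is the pose to reach, as a shift and turn from the pose commanded when the call began, along the tool's axes at that moment; what a row does not reach only later rows make up. A row lasts 1/12 s, in which the tool goes at most 41.7 mm and 7.16 degrees, less where a joint would pass 70% of its speed; a pose out of reach is approached as far as the arm can. A call with a gripper value outside its range is refused whole. The fingers move at their own pace and stop on an object; FORCE is the grip in N (left out, the last holds). Time passes only in rows, so rows that repeat a pose let the fingers close, or fill a call up. It gives the time, the measured TCP pose, the force, the opening and the grip force at its end, in the units of the state.
- r.get_state(): the state, without advancing time (a new reading comes with each control period).
- grab_frame(name): name is "scene" or "side" or "wrist"; returns a dict with "img" (420x560x3 uint8, red, green, blue), "fx", "fy", "cx", "cy" (pixels), "distortion" ([k1, k2, p1, p2, k3] as OpenCV has them; the pictures are not rectified), "T" (4x4, takes a point from camera to world coordinates); the wrist camera has in their place "tool_from_camera" (4x4, takes a point from camera to tool coordinates, whose origin is the TCP and whose axes are the flange's). Camera axes: x right, y down, z forward; pixel columns grow to the right and rows downward; lengths in m; the calibration is good to about 2 mm. A picture is of the moment at which its call begins: read the wrist's pose just before it. There is no depth.
- r.sign_off(): hands the job in; it is judged then, once.
Trained networks look in the newest picture that a camera, given by its name, has taken for a name from the list of things; names that differ only in an ending like _2 or _b are one class to them, and where a whole thing is asked for, a point or a joint stands for the part that bears it (a point fixed in the world has none). Each returns a list of dicts, best first, with "conf" (0 to 1); they miss things now and then, are a little off and sometimes report something else, mostly with a low value. They report only what shows in the picture. A call takes as long as a camera call. They do not tell look-alikes from the thing itself.
- nets.trace(camera, name): "region" (420x560 bool, what is visible of it) and "extent" ([left, top, right, bottom] in pixels, round what is visible of it).
The state is a dict: "time": time; "joint_positions": joint angles; "joint_velocities": joint speeds; "tau": joint torques, N m; "eef_pos": TCP position; "eef_rot": TCP orientation; "ft_force": force on the tool from outside, world axes, zero at the start; "moment": the same for the moment, N m; "finger_gap": finger opening in m; "finger_force": force on a finger pad.
Only numpy, scipy, OpenCV 4.12 (cv2) and the standard library are available. Lean on these libraries where they do the work, as an engineer would, in place of code of your own. Each camera call takes 0.05 s, during which the arm holds its last target. There are 200 camera calls.

## Task

Open the white jug of oven cleaner with the red child-resistant cap: push the cap down hard and, keeping it pushed, turn it anticlockwise until it comes free, but never press the seal beneath it with more than 30 N. Lift the cap off and set it down, top side up, in the small aluminium baking pan without dropping it, and leave the other things where they are.

Things in the scene. Friction and masses are not known exactly. Their poses are not given: they have to be found in the camera images.
- jug: White square jug, 100 x 85 mm, yellow labels on its -x and +x sides, in a low steel cradle (124 x 109 mm) bolted down: it cannot move. Origin: centre of the cradle's underside, on the worktop; z up through the neck. Sloping shoulder from 140 mm high (76 mm wide) to 158 mm (44 mm wide). A red mark on the shoulder at +x shows locked, a green mark 62 degrees anticlockwise from it (from above) open.
- neck (a point): Centre of the jug's rim, 196 mm above its origin, inside the cap; axes as the jug's. The track around the neck is 38 mm across. Pushed far enough, the cap turns anticlockwise (seen from above); after 20 degrees the track keeps it down by itself; at 54 to 69 degrees (62 is the middle) lies the way out, then a stop. From there it comes straight up, clear once 25 mm above its locked height.
- cap: Red ribbed round cap, 50 mm across, 36 mm tall, about 45 g, loose. Origin: centre of its lower rim; z up its axis, x along the white line on its top. At the start it is locked on the jug, origin 182 mm above the jug's, x along the jug's x. Unpushed it turns 4 degrees at most. Three lugs inside hold it against a spring. Its sides bear a firm grip (60 to 100 N).
- cap_top (a point): Centre of the cap's top, 36 mm above its origin. The cap unlocks between 3 and 15 mm down, differently on each jug, and this cannot be seen: push until it bottoms on a hard stop, where it is unlocked (there and barely before). A push of 7 to 15 N starts it moving, 17 to 18 N bottoms it, on every jug; then the force rises steeply. Hold about 19 to 24 N while turning.
- seal: Sprung grey sealing plug, 20 mm across, in the jug's mouth, pressed by the underside of the cap's top; out of sight until the cap is off. Origin at the centre of its top face, 214 mm above the jug's origin while the cap is locked. It follows the cap up by 3 to 15 mm when the cap leaves. It carries the whole push: 30 N is the most it bears.
- pan: Small open aluminium baking pan, 240 mm (its x) by 165 mm (its y), 20 mm tall, walls and floor 4 mm thick, 0.7 kg, loose on the worktop. Origin at the centre of its underside.
- jug2: Second jug in its own cradle, bolted down, grey with a smooth blue cap, same size, 208 mm tall in all. Origin at the centre of its underside. Not to be opened.
- bowl: Steel mixing bowl, 130 mm across, 60 mm tall; origin under its centre. Leave it.
- jar: Green glass jar with steel lid, 64 mm across, 100 mm tall; origin under its centre. Leave it.
- mug: White mug, 76 mm across, 85 mm tall, handle to its +y; origin under its centre. Leave it.
- brush: Pastry brush lying flat along its x; origin underneath. Leave it.
- scraper: Dough scraper lying flat, steel blade with wooden grip, 115 x 92 mm, 22 mm tall; origin underneath. Leave it.
Mind the look-alikes: they are no part of the job. Several things have the shape of the cap; the one meant has the colours described above.

How it is judged:
On the way, in this order (a step that is already met when the one before it is completed fails the run):
1. the cap is pushed down at least 2.5 mm on the neck (z of cap in the frame of jug below 0.1795 m), for 0.05 s.
2. the cap, still down on the neck, is turned by more than 40 degrees (z of cap in the frame of jug below 0.1805 m and angle between the x axis of cap and the x axis of jug, either way round above 0.7 rad), for 0.03 s.
3. the cap is lifted clear of the neck, in the gripper (z of cap in the frame of jug above 0.206 m and contact force between the fingers and cap above 1 N), for 0.1 s.
At the end, for the whole second after the job is handed in: The cap lies flat on the floor of the baking pan (rim within 4 mm of the floor), top side up (within 0.1 rad), released and at rest, the pan standing level (within 0.05 rad) (x of cap in the frame of pan between -0.1 and 0.1 m and y of cap in the frame of pan between -0.06 and 0.06 m and z of cap in the frame of pan below 0.008 m and angle between cap's own z axis and vertical below 0.1 rad and linear speed of cap below 0.02 m/s and angle between pan's own z axis and vertical below 0.05 rad); the robot touches nothing.
It fails at once if the seal is pressed with more than 30 N (contact force between cap and seal above 30 N).
It fails at once if the cap is dropped or flung: faster than 0.9 m/s while no finger touches it (linear speed of cap above 0.9 m/s and contact force between the fingers and cap below 0.1 N).
It fails at once if the pan is shoved more than 50 mm (distance of pan from where it was at the start of the episode above 0.05 m).
It fails at once if a bowl, jar, mug, brush or scraper is moved more than 40 mm (distance of any of bowl, jar, mug, brush, scraper from where it was at the start of the episode above 0.04 m).
It fails at once if the second jug is struck with more than 15 N (contact force between any of the arm, the fingers and jug2 above 15 N).
It also fails if it takes over 67 s, if anything falls off the work surface, if the arm or the gripper's body presses on something with over 40 N, if the wrist force passes 120 N, or if a joint passes its speed limit or range.

## Working session

There is one attempt and no reset: what is moved stays moved. The work goes in short steps, Python scripts to look and compute and a shell command to move; the robot and the scene stay as the last step left them, time stands still between calls to the robot, and variables do not carry over. Pictures are saved under pics/ and viewed, at most 10 in all, crops included, and the job is handed in when it is done.

```bash
mkdir -p pics
cat > h.py <<'E'
import numpy as np, cv2
from bench import r, grab_frame, nets
from scipy.spatial.transform import Rotation as R
def cam(f,s=None):
    K=np.array([[f['fx'],0,f['cx']],[0,f['fy'],f['cy']],[0,0,1.]]);D=np.array(f['distortion'],float)
    if 'T' in f: T=np.array(f['T'])
    else:
        W=np.eye(4);W[:3,:3]=R.from_rotvec(s['eef_rot']).as_matrix();W[:3,3]=s['eef_pos'];T=W@np.array(f['tool_from_camera'])
    return K,D,T
def ray(c,uv):
    K,D,T=c;p=cv2.undistortPoints(np.array([[uv]],float),K,D)[0,0]
    return T[:3,3],T[:3,:3]@np.array([p[0],p[1],1])
def onz(c,uv,z):
    o,d=ray(c,uv);return o+d*(z-o[2])/d[2]
def proj(c,P):
    K,D,T=c;Ti=np.linalg.inv(T)
    return cv2.projectPoints(np.array(P,float).reshape(-1,3),cv2.Rodrigues(Ti[:3,:3])[0],Ti[:3,3],K,D)[0][:,0]
E
python3 - <<'E'
from h import *
s=r.get_state();print({k:np.round(v,3) for k,v in s.items()},r.finger_overhang)
ims=[]
for n in['scene','side','wrist']:
    f=grab_frame(n);ims.append(f['img']);c=cam(f,s);print(n,c[2].round(3).tolist(),f['fx'],f['cx'],f['cy'])
    cv2.imwrite(f'pics/{n}0.png',f['img'][:,:,::-1])
    for k in['cap','pan','jug','jug2']:
        print(k,[(round(d['conf'],2),np.round(d['extent']).tolist()) for d in nets.trace(n,k)][:4])
E
```

```text
{'time': np.float64(0.0), 'joint_positions': array([-0.084,  0.577,  0.025,  1.438, -0.015,  1.129, -0.057]), 'joint_velocities': array([ 0.   ,  0.001,  0.   ,  0.001, -0.001,  0.002,  0.001]), 'tau': array([ 1.0000e-03, -7.6575e+01,  2.2520e+00, -2.8597e+01,  1.5000e-02,
        1.3000e-02,  0.0000e+00]), 'eef_pos': array([0.675, 0.   , 0.212]), 'eef_rot': array([-2.221e+00, -2.221e+00,  2.000e-03]), 'ft_force': array([0.107, 0.639, 0.34 ]), 'moment': array([ 0.012,  0.062, -0.032]), 'finger_force': np.float64(0.0), 'finger_gap': np.float64(0.086)} 0.014
scene [[0.389, 0.632, -0.67, 1.448], [0.921, -0.282, 0.268, -0.328], [-0.019, -0.722, -0.692, 1.009], [0.0, 0.0, 0.0, 1.0]] 540.958378481788 270.52534275245597 215.76633899439005
cap [(0.95, [340.0, 207.0, 359.0, 229.0]), (0.57, [338.0, 117.0, 361.0, 137.0])]
pan [(0.77, [222.0, 202.0, 311.0, 281.0]), (0.4, [380.0, 212.0, 433.0, 250.0])]
jug [(0.8, [316.0, 137.0, 373.0, 206.0]), (0.62, [105.0, 205.0, 174.0, 299.0])]
jug2 [(0.8, [316.0, 137.0, 373.0, 206.0]), (0.62, [105.0, 205.0, 174.0, 299.0])]
side [[0.983, -0.079, 0.167, 0.37], [-0.184, -0.501, 0.846, -1.227], [0.017, -0.862, -0.507, 0.898], [0.0, 0.0, 0.0, 1.0]] 509.14226942304526 280.2661124109486 210.5643620441115
cap [(0.7, [204.0, 149.0, 217.0, 169.0]), (0.63, [308.0, 307.0, 343.0, 354.0]), (0.6, [246.0, 203.0, 263.0, 220.0])]
pan [(0.69, [262.0, 192.0, 290.0, 207.0]), (0.63, [218.0, 237.0, 301.0, 279.0])]
jug [(0.89, [241.0, 259.0, 306.0, 355.0]), (0.75, [191.0, 166.0, 235.0, 223.0])]
jug2 [(0.89, [241.0, 259.0, 306.0, 355.0]), (0.75, [191.0, 166.0, 235.0, 223.0])]
wrist [[1.0, 0.0, -0.001, 0.674], [-0.0, -0.953, -0.302, 0.076], [-0.001, 0.302, -0.953, 0.373], [0.0, 0.0, 0.0, 1.0]] 346.13216173137243 277.30953170466 212.63783490495211
cap []
pan [(0.65, [46.0, 73.0, 282.0, 253.0])]
jug [(0.83, [168.0, 357.0, 218.0, 399.0])]
jug2 [(0.83, [168.0, 357.0, 218.0, 399.0])]
```

View pics/scene0.png

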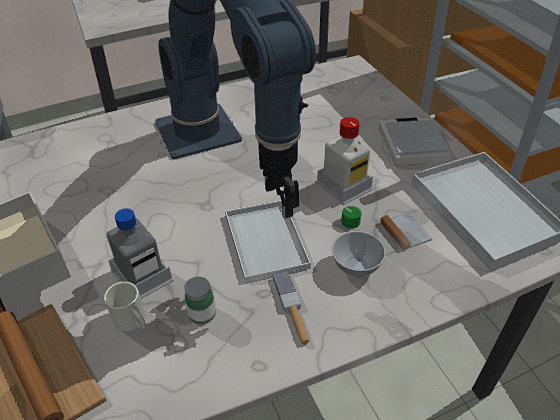

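View pics/side0.png

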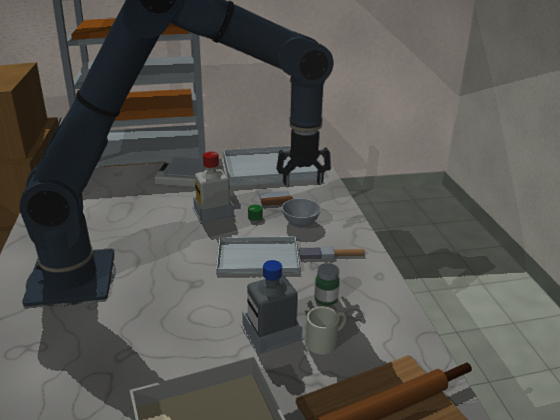

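View pics/wrist0.png

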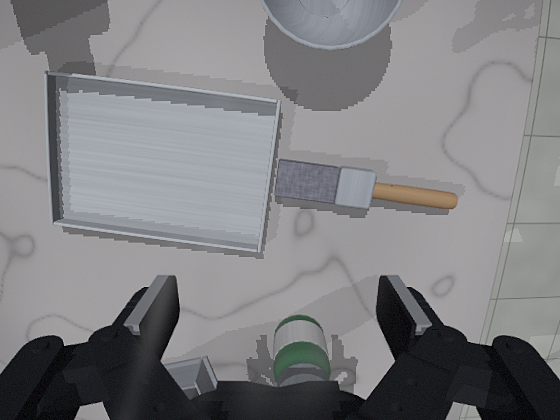

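The white jug with the red cap is at (349,128) in the scene view and (210,160) in the side view. The pan is the small one at the centre, with rim corners near (47,72), (281,99), (263,252) and (54,224) in the wrist view.

Run:
```python
from h import *
from scipy.optimize import least_squares
s=r.get_state()
cs={};reds={};ims={}
for n in['scene','side','wrist']:
    f=grab_frame(n);cs[n]=cam(f,s);im=f['img'].astype(int);ims[n]=f['img']
    if n!='wrist':
        m=((im[...,0]>110)&(im[...,1]<60)&(im[...,2]<60)).astype(np.uint8)
        k,l,st,ce=cv2.connectedComponentsWithStats(m);i=1+np.argmax(st[1:,4]);print(n,st[i],ce[i]);reds[n]=np.array([st[i][0],st[i][1],st[i][0]+st[i][2],st[i][1]+st[i][3]])-.5
a=np.linspace(0,2*np.pi,60);
def capx(n,p):
    P=[(p[0]+.025*np.cos(t),p[1]+.025*np.sin(t),z) for t in a for z in(.182,.218)]
    q=proj(cs[n],P);return np.r_[q.min(0),q.max(0)]
g=least_squares(lambda p:np.r_[capx('scene',p)-reds['scene'],capx('side',p)-reds['side']],[.55,.2])
print('cap xy',g.x,g.fun.round(1))
for n in('scene','side'):
    x0,y0,x1,y1=reds[n].astype(int);c=ims[n][y0-15:y1+75,x0-35:x1+45];cv2.imwrite(f'pics/{n}c.png',cv2.resize(c[:,:,::-1],None,fx=5,fy=5,interpolation=2)[:600,:800]);print(n,'crop origin',x0-35,y0-15)
q=[onz(cs['wrist'],u,.02) for u in[(47,72),(281,99),(263,252),(54,224)]];print(np.round(q,3)[:,:2].tolist(),np.mean(q,0).round(3))
print(np.linalg.norm(q[1]-q[0]),np.linalg.norm(q[2]-q[1]))
for n,u,z in[('scene',(358,258),.06),('scene',(350,210),.02)]:print(onz(cs[n],u,z).round(3))
```

```text
scene [340 117  19  10 140] [349.24285714 121.60714286]
side [204 152  13   5  51] [209.82352941 154.07843137]
cap xy [0.42669832 0.3162429 ] [ 1.3 -3.8  2.3  8.2 -3.8 -2.4 -1.   8.9]
scene crop origin 304 101
side crop origin 168 136
[[0.444, 0.111], [0.678, 0.081], [0.658, -0.082], [0.423, -0.049]] [0.55  0.015 0.02 ]
0.2356496074484824 0.16404885167014818
[0.744 0.172 0.06 ]
[0.556 0.258 0.02 ]
```

View pics/scenec.png

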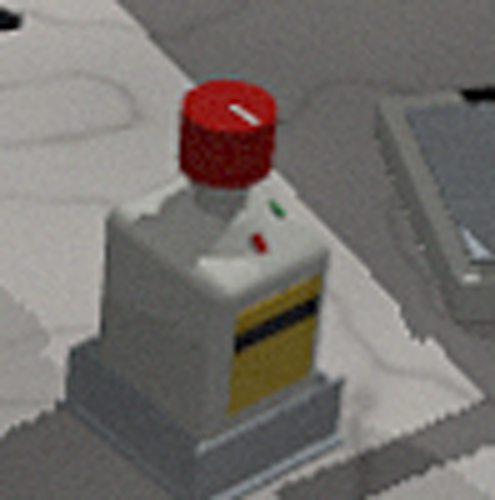

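The red cap spans about (340–359, 117–138) in the scene view. Its white line, the red mark and the yellow +x label all face lower right.

Run:
```python
from h import *
from scipy.optimize import least_squares
cs={};reds={}
for n in['scene','side']:
    f=grab_frame(n);cs[n]=cam(f);im=f['img'].astype(int)
    m=((im[...,0]>50)&(im[...,0]>2.5*im[...,1])&(im[...,0]>2.5*im[...,2])).astype(np.uint8)
    k,l,st,ce=cv2.connectedComponentsWithStats(m);i=1+np.argmax(st[1:,4]);print(n,st[i]);reds[n]=np.array([st[i][0],st[i][1],st[i][0]+st[i][2],st[i][1]+st[i][3]])-.5
a=np.linspace(0,2*np.pi,60)
def capx(n,p):
    P=[(p[0]+.025*np.cos(t),p[1]+.025*np.sin(t),z) for t in a for z in(.182,.218)]
    q=proj(cs[n],P);return np.r_[q.min(0),q.max(0)]
g=least_squares(lambda p:np.r_[capx('scene',p)-reds['scene'],capx('side',p)-reds['side']],[.45,.3])
print('cap xy',g.x,g.fun.round(1),np.linalg.norm(g.x))
o=np.array([304,101]);A,B=[onz(cs['scene'],o+np.array(u)/5-.4,.218) for u in((232,107),(258,122))]
print(A,B,np.degrees(np.arctan2(*(B-A)[[1,0]])))
C=np.array([onz(cs['scene'],o+np.array(u)/5-.4,.158) for u in((258,243),)])[0];print('mark dir',np.degrees(np.arctan2(*(C[:2]-g.x)[::-1])))
```

```text
scene [340 117  19  21 336]
side [203 152  15  15 184]
cap xy [0.43556888 0.30490919] [-0.8 -1.2  0.3  0.   0.1 -1.2  0.9  0.2] 0.5316858695202918
[0.44197964 0.30391105 0.218     ] [0.45943326 0.30946828 0.218     ] 17.661473652955966
mark dir -3.167934143248164
```

```bash
python3 -m pendant '[[30,-23,-16,0,0,0,1],[60,-46,-32,0,0,0,1],[90,-70,-48,0,0,0,1],[120,-94,-64,0,0,0,1],[150,-118,-80,0,0,0,1]]' 80 
python3 -m pendant '[[25,-20,0,0,0,0,1],[50,-40,0,0,0,0,1],[75,-60,0,0,0,0,1],[100,-80,0,0,0,0,1],[100,-80,0,0,0,0,1]]'
python3 - <<'E'
from h import *
s=r.get_state();print(s['eef_pos'],s['joint_positions'].round(2),s['ft_force'])
f=grab_frame('wrist');c=cam(f,s);cv2.imwrite('pics/w1.png',f['img'][:,:,::-1])
print(proj(c,[.4356,.3049,.218]))
E
```

```text
time: 1.42
eef_pos: [0.5557, 0.1512, 0.2933]
eef_rot: [2.222, 2.221, 0.0]
ft_force: [0.4, 1.1, -0.5]
finger_gap: 0.0852
finger_force: 0.0
time: 1.83
eef_pos: [0.4726, 0.2562, 0.2929]
eef_rot: [-2.209, -2.228, -0.002]
ft_force: [0.3, 0.3, 0.6]
finger_gap: 0.0852
finger_force: 0.0
[0.47257533 0.2562032  0.29290618] [-0.55  0.3  -0.05  1.67  0.01  1.17 -0.59] [0.33593925 0.26456257 0.59981478]
[[225.34810719 145.74386363]]
```

View pics/w1.png

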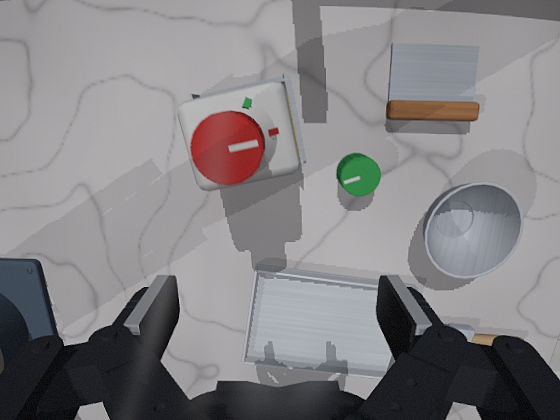

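The red cap is at about (227,147) in the wrist view, with its line pointing roughly along +x, turned about 10° anticlockwise. Next I refine its centre from this closer view.

```bash
cat > capfit.py <<'E'
from h import *
from scipy.optimize import least_squares
s=r.get_state();f=grab_frame('wrist');c=cam(f,s);im=f['img'].astype(int)
m=((im[...,0]>50)&(im[...,0]>2.2*im[...,1])&(im[...,0]>2.2*im[...,2])).astype(np.uint8)
k,l,st,ce=cv2.connectedComponentsWithStats(m);i=1+np.argmax(st[1:,4])
b=np.array([st[i][0],st[i][1],st[i][0]+st[i][2],st[i][1]+st[i][3]])-.5
a=np.linspace(0,2*np.pi,60)
def F(p):
    q=proj(c,[(p[0]+.025*np.cos(t),p[1]+.025*np.sin(t),z) for t in a for z in(.182,.218)]);return np.r_[q.min(0),q.max(0)]-b
g=least_squares(F,[.4356,.3049]);print('eef',s['eef_pos'],'box',b,'cap',g.x.round(4),g.fun.round(1))
d=R.from_rotvec(s['eef_rot']).as_matrix().T@(np.r_[g.x,.218]-s['eef_pos'])*1000;print('tool shift mm',d.round(1))
E
python3 capfit.py
```

```text
eef [0.47472931 0.25332723 0.29285105] box [186.5 107.5 260.5 179.5] cap [0.4359 0.3027] [-0.8 -1.2  0.9  1.2]
tool shift mm [ 49.5 -38.5  74.9]
```

```bash
python3 -m pendant '[[25,-20,10,0,0,0,1],[51,-40,25,0,0,0,1],[51,-40,25,0,0,0,1],[51,-40,25,0,0,0,1],[51,-40,25,0,0,0,1]]' | head -3;  python3 capfit.py
```

```text
time: 2.35
eef_pos: [0.438, 0.2999, 0.2676]
eef_rot: [2.222, 2.219, -0.0]
eef [0.43804484 0.29987522 0.26755608] box [236.5 172.5 313.5 256.5] cap [0.4354 0.3031] [-0.2 -0.1  0.2  0.1]
tool shift mm [ 3.3 -2.6 49.6]
```

```bash
python3 -m pendant '[[3,-2.5,15,0,0,0,1],[3,-2.5,35,0,0,0,1],[3,-2.5,55,0,0,0,1],[3,-2.5,67,0,0,0,1],[3,-2.5,67,0,0,0,1]]'; python3 -m pendant '[[0,0,0,0,0,0,-0.3],[0,0,0,0,0,0,-0.3],[0,0,0,0,0,0,-0.3],[0,0,0,0,0,0,-0.3],[0,0,0,0,0,0,-0.3]]' 80
```

```text
time: 2.82
eef_pos: [0.4347, 0.3018, 0.1985]
eef_rot: [2.224, 2.219, -0.006]
ft_force: [-0.0, -0.8, 0.2]
finger_gap: 0.0854
finger_force: 0.0
time: 3.23
eef_pos: [0.4349, 0.3041, 0.2012]
eef_rot: [2.222, 2.221, 0.002]
ft_force: [0.5, -0.5, -0.3]
finger_gap: 0.03
finger_force: 0.0
```

Run:
```python
from h import *
a=grab_frame('wrist')['img'];cv2.imwrite('pics/w2.png',a[:,:,::-1])
c=grab_frame('scene')['img'][70:220,260:400];cv2.imwrite('pics/s2.png',cv2.resize(c[:,:,::-1],None,fx=4,fy=4,interpolation=2))
```

```text
(no output)
```

View pics/w2.png

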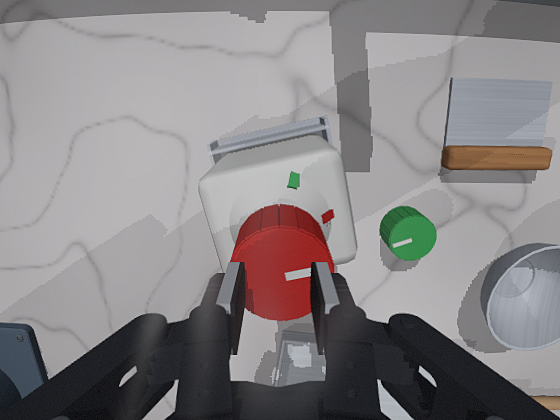

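View pics/s2.png

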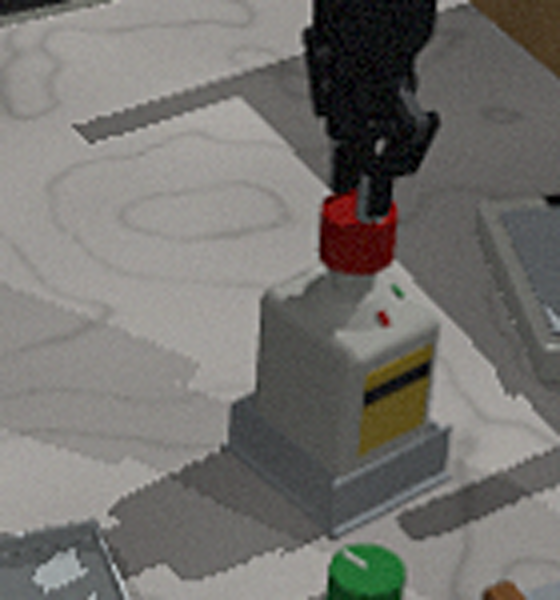

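The wrist view shows the pads over the cap's top, inside its outline, so they closed just above it. I'll check the real tip height with the scene camera.

Run:
```python
from h import *
s=r.get_state();print(s['eef_pos'],s['finger_gap'],s['finger_force'])
for n in('scene','side','wrist'):
    f=grab_frame(n);c=cam(f,s)
    for z in(.187,.205,.22,.235): print(n,z,proj(c,[[.435+.015,.304,z],[.435-.015,.304,z]]).round(0).tolist())
c=f=grab_frame('side')['img'][90:200,140:290];cv2.imwrite('pics/sd2.png',cv2.resize(c[:,:,::-1],None,fx=5,fy=5,interpolation=2))
```

```text
[0.43465641 0.30412649 0.20090012] 0.02955221930192453 0.0
scene 0.187 [[351.0, 133.0], [345.0, 127.0]]
scene 0.205 [[351.0, 128.0], [346.0, 122.0]]
scene 0.22 [[352.0, 123.0], [346.0, 117.0]]
scene 0.235 [[352.0, 118.0], [346.0, 112.0]]
side 0.187 [[215.0, 162.0], [206.0, 162.0]]
side 0.205 [[215.0, 157.0], [206.0, 157.0]]
side 0.22 [[215.0, 153.0], [205.0, 153.0]]
side 0.235 [[214.0, 148.0], [205.0, 149.0]]
wrist 0.187 [[307.0, 248.0], [253.0, 248.0]]
wrist 0.205 [[310.0, 262.0], [250.0, 263.0]]
wrist 0.22 [[313.0, 277.0], [248.0, 277.0]]
wrist 0.235 [[317.0, 294.0], [245.0, 294.0]]
```

View pics/sd2.png

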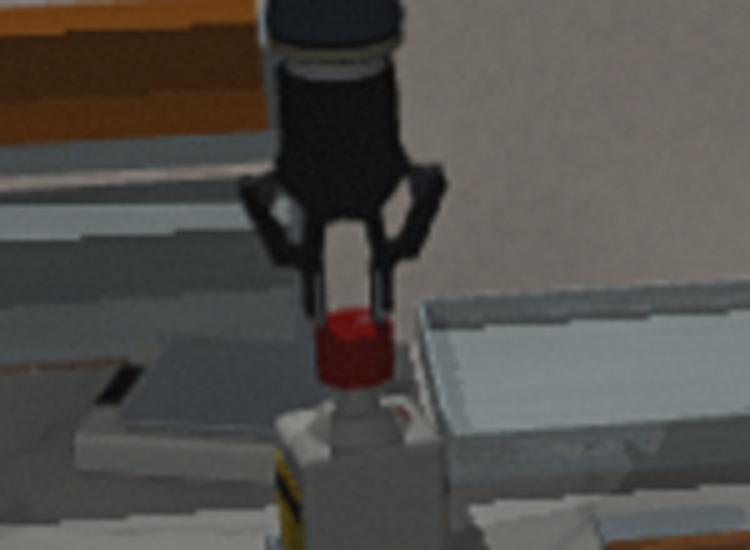

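The side view confirms the tips are about 20 mm above the reported TCP, just over the cap's top. I'll open, go about 32 mm lower and close again.

```bash
python3 -m pendant '[[0,0,-3,0,0,0,1],[0,0,-3,0,0,0,1],[0,0,-3,0,0,0,1],[0,0,-3,0,0,0,1],[0,0,-3,0,0,0,1]]'; python3 -m pendant '[[0,0,10,0,0,0,1],[0,0,20,0,0,0,1],[0,0,28,0,0,0,1],[0,0,35,0,0,0,1],[0,0,35,0,0,0,1]]'; python3 -m pendant '[[0,0,0,0,0,0,0],[0,0,0,0,0,0,-0.2],[0,0,0,0,0,0,-0.2],[0,0,0,0,0,0,-0.2],[0,0,0,0,0,0,-0.2]]' 80
```

```text
time: 3.95
eef_pos: [0.4345, 0.304, 0.2035]
eef_rot: [-2.221, -2.221, 0.0]
ft_force: [-0.8, -0.2, 0.8]
finger_gap: 0.0853
finger_force: 0.0
time: 4.37
eef_pos: [0.4336, 0.3033, 0.1665]
eef_rot: [-2.221, -2.221, 0.005]
ft_force: [0.2, 0.5, 0.8]
finger_gap: 0.0854
finger_force: 0.0
time: 4.78
eef_pos: [0.4358, 0.3044, 0.1697]
eef_rot: [2.221, 2.22, 0.005]
ft_force: [2.6, -1.8, 4.2]
finger_gap: 0.0483
finger_force: 81.5
```

```bash
python3 -m pendant '[[0,0,0.5,0,0,0,-0.2],[0,0,1,0,0,0,-0.2],[0,0,1.5,0,0,0,-0.2],[0,0,1.5,0,0,0,-0.2],[0,0,1.5,0,0,0,-0.2]]' |sed -n '2p;4,6p'; python3 -c "
from h import *;print(r.get_state()['ft_force'])"
```

```text
eef_pos: [0.4359, 0.3044, 0.1688]
ft_force: [-0.2, -2.4, 12.5]
finger_gap: 0.048
finger_force: 82.2
[-0.19635099 -2.44794671 12.49631251]
```

```bash
python3 -m pendant '[[0,0,0.3,0,0,0,-0.2],[0,0,0.7,0,0,0,-0.2],[0,0,0.7,0,0,0,-0.2],[0,0,0.7,0,0,0,-0.2],[0,0,0.7,0,0,0,-0.2]]' |sed -n '2p;4,6p'
```

```text
eef_pos: [0.4359, 0.3044, 0.1682]
ft_force: [0.7, -2.3, 13.9]
finger_gap: 0.0487
finger_force: 82.2
```

```bash
python3 -m pendant '[[0,0,0.3,0,0,0,-0.2],[0,0,0.7,0,0,0,-0.2],[0,0,0.7,0,0,0,-0.2],[0,0,0.7,0,0,0,-0.2],[0,0,0.7,0,0,0,-0.2]]' |sed -n '2p;4,6p'
```

```text
eef_pos: [0.4359, 0.3044, 0.1676]
ft_force: [-0.3, -2.1, 13.0]
finger_gap: 0.0482
finger_force: 82.3
```

```bash
python3 -m pendant '[[0,0,0.5,0,0,0,-0.2],[0,0,1,0,0,0,-0.2],[0,0,1.5,0,0,0,-0.2],[0,0,1.5,0,0,0,-0.2],[0,0,1.5,0,0,0,-0.2]]' |sed -n '2p;4,6p'
```

```text
eef_pos: [0.4359, 0.3044, 0.1661]
ft_force: [-1.3, -2.9, 15.3]
finger_gap: 0.0484
finger_force: 82.4
```

```bash
python3 -m pendant '[[0,0,0.5,0,0,0,-0.2],[0,0,1,0,0,0,-0.2],[0,0,1.2,0,0,0,-0.2],[0,0,1.2,0,0,0,-0.2],[0,0,1.2,0,0,0,-0.2]]' |sed -n '2p;4,6p'
```

```text
eef_pos: [0.4359, 0.3044, 0.165]
ft_force: [-0.9, -4.0, 15.5]
finger_gap: 0.0484
finger_force: 82.4
```

```bash
python3 -m pendant '[[0,0,0.5,0,0,0,-0.2],[0,0,1,0,0,0,-0.2],[0,0,1.2,0,0,0,-0.2],[0,0,1.2,0,0,0,-0.2],[0,0,1.2,0,0,0,-0.2]]' |sed -n '2p;4,6p'
```

```text
eef_pos: [0.4359, 0.3044, 0.1639]
ft_force: [-0.6, -3.6, 16.1]
finger_gap: 0.0483
finger_force: 82.5
```

```bash
python3 -m pendant '[[0,0,0.5,0,0,0,-0.2],[0,0,0.8,0,0,0,-0.2],[0,0,0.8,0,0,0,-0.2],[0,0,0.8,0,0,0,-0.2],[0,0,0.8,0,0,0,-0.2]]' |sed -n '2p;4,6p'
```

```text
eef_pos: [0.4359, 0.3045, 0.1637]
ft_force: [-2.5, -4.8, 23.4]
finger_gap: 0.0482
finger_force: 83.7
```

Hard stop reached at 23 N. I start turning anticlockwise, which is −z in the tool frame.

```bash
python3 -m pendant '[[0,0,-0.1,0,0,-0.03,-0.2],[0,0,-0.1,0,0,-0.06,-0.2],[0,0,-0.1,0,0,-0.1,-0.2],[0,0,-0.1,0,0,-0.13,-0.2],[0,0,-0.1,0,0,-0.13,-0.2]]' ; python3 -c "
from h import *;print(r.get_state()['moment'])"
```

```text
time: 8.12
eef_pos: [0.4364, 0.3052, 0.1637]
eef_rot: [2.07, 2.362, 0.009]
ft_force: [-1.5, -1.7, 20.6]
finger_gap: 0.0482
finger_force: 83.1
[-0.34907248  0.11518417 -0.03171306]
```

```bash
python3 -m pendant '[[0,0,0.1,0,0,-0.05,-0.2],[0,0,0.1,0,0,-0.1,-0.2],[0,0,0.1,0,0,-0.15,-0.2],[0,0,0.1,0,0,-0.2,-0.2],[0,0,0.1,0,0,-0.2,-0.2]]' |sed -n '2,6p'; python3 -c "
from h import *;print(r.get_state()['moment'])"
```

```text
eef_pos: [0.4365, 0.3055, 0.1637]
eef_rot: [1.822, 2.557, 0.01]
ft_force: [-0.9, -1.8, 20.4]
finger_gap: 0.0483
finger_force: 83.1
[-0.23021949  0.10656084  0.00777609]
```

```bash
python3 -m pendant '[[0,0,0,0,0,-0.05,-0.2],[0,0,0,0,0,-0.1,-0.2],[0,0,0,0,0,-0.15,-0.2],[0,0,0,0,0,-0.2,-0.2],[0,0,0,0,0,-0.2,-0.2]]' |sed -n '2,6p'; python3 -c "
from h import *;print(r.get_state()['moment'])"
```

```text
eef_pos: [0.4365, 0.3055, 0.1637]
eef_rot: [1.557, 2.726, 0.009]
ft_force: [-1.1, -1.4, 20.4]
finger_gap: 0.0482
finger_force: 83.1
[-0.18413101  0.02866942  0.04485627]
```

```bash
python3 -m pendant '[[0,0,0,0,0,-0.06,-0.2],[0,0,0,0,0,-0.12,-0.2],[0,0,0,0,0,-0.18,-0.2],[0,0,0,0,0,-0.25,-0.2],[0,0,0,0,0,-0.25,-0.2]]' |sed -n '2,6p'
```

```text
eef_pos: [0.4365, 0.3056, 0.1637]
eef_rot: [1.203, 2.899, 0.009]
ft_force: [-0.7, -0.7, 20.0]
finger_gap: 0.0481
finger_force: 83.1
```

```bash
python3 -m pendant '[[0,0,0,0,0,-0.08,-0.2],[0,0,0,0,0,-0.16,-0.2],[0,0,0,0,0,-0.24,-0.2],[0,0,0,0,0,-0.3,-0.2],[0,0,0,0,0,-0.3,-0.2]]' |sed -n '2,6p'
python3 - <<'E'
from h import *
s=r.get_state();print(s['moment'],s['joint_positions'].round(2));y=R.from_rotvec(s['eef_rot']).as_matrix()[:,0];print(np.degrees(np.arctan2(y[1],y[0]))-90)
E
```

```text
eef_pos: [0.4365, 0.3056, 0.1637]
eef_rot: [0.757, 3.045, 0.008]
ft_force: [-0.9, -0.7, 20.6]
finger_gap: 0.048
finger_force: 83.1
[-0.15528332  0.09571953  0.00724353] [-0.45  0.43 -0.36  1.88  0.2   0.86  0.18]
62.0793762058899
```

```bash
python3 -m pendant '[[0,0,-2,0,0,0,-0.2],[0,0,-4,0,0,0,-0.2],[0,0,-7,0,0,0,-0.2],[0,0,-10,0,0,0,-0.2],[0,0,-10,0,0,0,-0.2]]' |sed -n '2,6p'
```

```text
eef_pos: [0.4364, 0.3055, 0.1733]
eef_rot: [0.763, 3.044, 0.007]
ft_force: [2.1, 1.2, 10.4]
finger_gap: 0.0483
finger_force: 82.0
```

```bash
python3 -m pendant '[[0,0,-6,0,0,0,-0.2],[0,0,-12,0,0,0,-0.2],[0,0,-20,0,0,0,-0.2],[0,0,-30,0,0,0,-0.2],[0,0,-45,0,0,0,-0.2]]' |sed -n '2,6p'
python3 -m pendant '[[0,0,-25,0,0,0,-0.2],[0,0,-50,0,0,0,-0.2],[0,0,-50,0,0,0,-0.2],[0,0,-50,0,0,0,-0.2],[0,0,-50,0,0,0,-0.2]]' |sed -n '2,6p'
python3 - <<'E'
from h import *
s=r.get_state();f=grab_frame('side');cv2.imwrite('pics/sd3.png',f['img'][:,:,::-1])
M=R.from_rotvec(s['eef_rot']).as_matrix()
print('pan shift tool mm',(M.T@(np.array([.55,.015,s['eef_pos'][2]])-s['eef_pos'])*1000).round(1))
E
```

```text
eef_pos: [0.4338, 0.3034, 0.2159]
eef_rot: [-0.763, -3.046, 0.003]
ft_force: [-0.3, 1.1, -1.6]
finger_gap: 0.0481
finger_force: 82.4
eef_pos: [0.4342, 0.3037, 0.2657]
eef_rot: [-0.763, -3.047, 0.001]
ft_force: [-0.8, 0.8, -1.1]
finger_gap: 0.0482
finger_force: 82.4
pan shift tool mm [-2.382e+02 -2.000e+02  1.000e-01]
```

View pics/sd3.png

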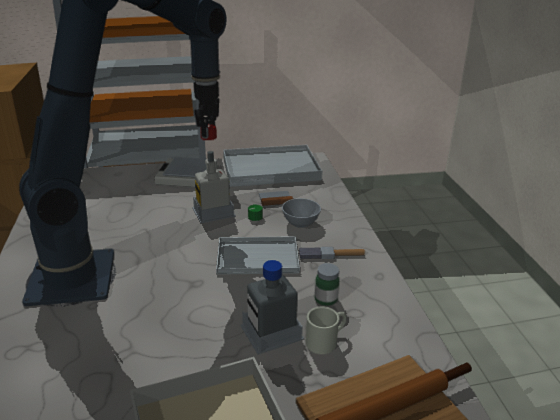

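The cap is off and held in the gripper at about (209,130) in the side view. Now I move it over the pan.

```bash
python3 -m pendant '[[-15,-12,0,0,0,0,-0.2],[-40,-33,0,0,0,0,-0.2],[-68,-55,0,0,0,0,-0.2],[-96,-78,0,0,0,0,-0.2],[-124,-101,0,0,0,0,-0.2]]' |sed -n '2,6p'
python3 -m pendant '[[-28,-23,0,0,0,0,-0.2],[-54,-44,0,0,0,0,-0.2],[-80,-65,0,0,0,0,-0.2],[-98,-80,0,0,0,0,-0.2],[-106,-87,0,0,0,0,-0.2]]' |sed -n '2,6p'
python3 -m pendant '[[0,0,15,0,0,0,-0.2],[0,0,40,0,0,0,-0.2],[0,0,70,0,0,0,-0.2],[0,0,100,0,0,0,-0.2],[0,0,120,0,0,0,-0.2]]' |sed -n '2,6p'
python3 -m pendant '[[0,0,15,0,0,0,-0.2],[0,0,35,0,0,0,-0.2],[0,0,55,0,0,0,-0.2],[0,0,75,0,0,0,-0.2],[0,0,75,0,0,0,-0.2]]' |sed -n '2,6p'
python3 - <<'E'
from h import *
s=r.get_state();print(s['eef_pos'])
f=grab_frame('wrist');a=f['img'];g=grab_frame('side')['img'];c=cv2.resize(g[150:300,180:330],(420,420),interpolation=2)
o=np.hstack([a,c]);cv2.imwrite('pics/w4.png',cv2.resize(o[:,:,::-1],(800,343)))
E
```

```text
eef_pos: [0.496, 0.1548, 0.2649]
eef_rot: [-0.762, -3.046, 0.002]
ft_force: [1.0, 0.1, -0.3]
finger_gap: 0.0483
finger_force: 82.4
eef_pos: [0.5491, 0.0254, 0.2646]
eef_rot: [-0.77, -3.044, 0.004]
ft_force: [-0.2, -0.3, -0.3]
finger_gap: 0.0484
finger_force: 82.4
eef_pos: [0.5468, 0.0304, 0.1428]
eef_rot: [-0.761, -3.044, 0.001]
ft_force: [-0.4, -0.2, -0.6]
finger_gap: 0.0485
finger_force: 82.4
eef_pos: [0.5457, 0.0303, 0.0671]
eef_rot: [-0.76, -3.041, 0.003]
ft_force: [-0.8, -0.8, -1.4]
finger_gap: 0.0482
finger_force: 82.5
[0.5457145  0.03031008 0.06706665]
```

View pics/w4.png

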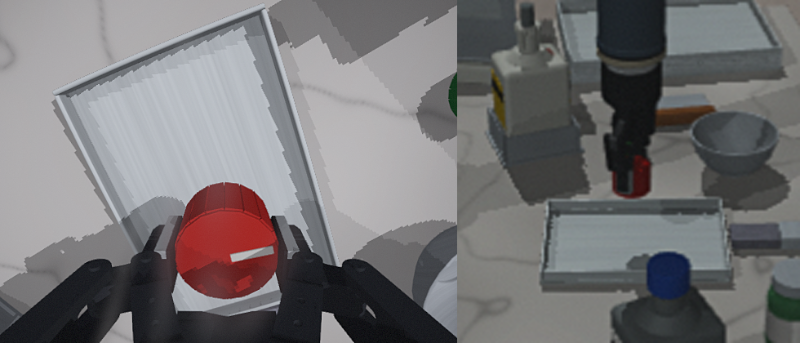

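The cap hangs upright above the pan floor. I lower it until it touches.

```bash
python3 -m pendant '[[0,0,15,0,0,0,-0.2],[0,0,35,0,0,0,-0.2],[0,0,50,0,0,0,-0.2],[0,0,60,0,0,0,-0.2],[0,0,65,0,0,0,-0.2]]' |sed -n '2,6p'
python3 -m pendant '[[0,0,1,0,0,0,-0.2],[0,0,2,0,0,0,-0.2],[0,0,3,0,0,0,-0.2],[0,0,4,0,0,0,-0.2],[0,0,4,0,0,0,-0.2]]' |sed -n '2,6p'
```

```text
eef_pos: [0.5488, 0.03, 0.0057]
eef_rot: [-0.763, -3.047, -0.0]
ft_force: [0.4, 0.4, 0.2]
finger_gap: 0.0479
finger_force: 82.5
eef_pos: [0.549, 0.0298, 0.0023]
eef_rot: [0.763, 3.047, 0.0]
ft_force: [1.2, -0.1, -0.8]
finger_gap: 0.0483
finger_force: 82.5
```

```bash
python3 -m pendant '[[0,0,1,0,0,0,-0.2],[0,0,2,0,0,0,-0.2],[0,0,2.5,0,0,0,-0.2],[0,0,2.5,0,0,0,-0.2],[0,0,2.5,0,0,0,-0.2]]' |sed -n '2,6p'
```

```text
eef_pos: [0.5487, 0.0298, -0.0007]
eef_rot: [-0.763, -3.047, 0.0]
ft_force: [-0.8, 0.7, -0.4]
finger_gap: 0.0485
finger_force: 82.5
```

Expected contact is near TCP z = −8 mm, so I continue.

```bash
python3 -m pendant '[[0,0,1,0,0,0,-0.2],[0,0,2,0,0,0,-0.2],[0,0,3,0,0,0,-0.2],[0,0,4,0,0,0,-0.2],[0,0,5,0,0,0,-0.2]]' |sed -n '2p;4p'; python3 -m pendant '[[0,0,0.5,0,0,0,-0.2],[0,0,1,0,0,0,-0.2],[0,0,1,0,0,0,-0.2],[0,0,1,0,0,0,-0.2],[0,0,1,0,0,0,-0.2]]' |sed -n '2p;4p'
```

```text
eef_pos: [0.5487, 0.0298, -0.0058]
ft_force: [0.8, 0.2, -0.7]
eef_pos: [0.5488, 0.0298, -0.0066]
ft_force: [0.4, 0.1, 0.1]
```

```bash
python3 -m pendant '[[0,0,0.5,0,0,0,-0.2],[0,0,1,0,0,0,-0.2],[0,0,1,0,0,0,-0.2],[0,0,1,0,0,0,-0.2],[0,0,1,0,0,0,-0.2]]' |sed -n '2p;4p'
```

```text
eef_pos: [0.5487, 0.0298, -0.0076]
ft_force: [-0.3, -0.2, -0.8]
```

```bash
python3 -m pendant '[[0,0,0.5,0,0,0,-0.2],[0,0,1,0,0,0,-0.2],[0,0,1,0,0,0,-0.2],[0,0,1,0,0,0,-0.2],[0,0,1,0,0,0,-0.2]]' |sed -n '2p;4p'
```

```text
eef_pos: [0.5488, 0.0298, -0.0082]
ft_force: [-1.8, 0.0, 4.6]
```

```bash
python3 -m pendant '[[0,0,0.5,0,0,0,-0.2],[0,0,1,0,0,0,-0.2],[0,0,1,0,0,0,-0.2],[0,0,1,0,0,0,-0.2],[0,0,1,0,0,0,-0.2]]' |sed -n '2p;4p'
```

```text
eef_pos: [0.5489, 0.0297, -0.0084]
ft_force: [-4.5, -1.9, 17.9]
```

Contact on the pan floor. I relax the push, open and retreat.

```bash
python3 -m pendant '[[0,0,-1,0,0,0,-0.2],[0,0,-1.2,0,0,0,-0.2],[0,0,-1.2,0,0,0,0.5],[0,0,-1.2,0,0,0,0.6],[0,0,-1.2,0,0,0,0.6]]' 40|sed -n '2,6p'
python3 -m pendant '[[0,0,-1,0,0,0,0.8],[0,0,-1,0,0,0,0.8],[0,0,-10,0,0,0,0.8],[0,0,-30,0,0,0,0.8],[0,0,-60,0,0,0,0.8]]'|sed -n '2,6p'
python3 -m pendant '[[0,0,-40,0,0,0,0.8],[0,0,-80,0,0,0,0.8],[0,0,-120,0,0,0,0.8],[0,0,-130,0,0,0,0.8],[0,0,-130,0,0,0,0.8]]'|sed -n '1,6p'
python3 - <<'E'
from h import *
s=r.get_state()
f=grab_frame('wrist');a=f['img'];g=grab_frame('side')['img'];c=cv2.resize(g[150:300,180:330],(420,420),interpolation=2)
o=np.hstack([a,c]);cv2.imwrite('pics/w5.png',cv2.resize(o[:,:,::-1],(800,343)))
E
```

```text
eef_pos: [0.5487, 0.0298, -0.0086]
eef_rot: [-0.763, -3.047, 0.0]
ft_force: [-0.2, -0.5, -0.5]
finger_gap: 0.0682
finger_force: 0.0
eef_pos: [0.5471, 0.0297, 0.0509]
eef_rot: [-0.762, -3.044, 0.002]
ft_force: [1.0, -0.4, 0.5]
finger_gap: 0.077
finger_force: 0.0
time: 17.43
eef_pos: [0.5507, 0.0301, 0.186]
eef_rot: [0.762, 3.041, 0.004]
ft_force: [0.1, -0.4, 0.1]
finger_gap: 0.0767
finger_force: 0.0
```

View pics/w5.png

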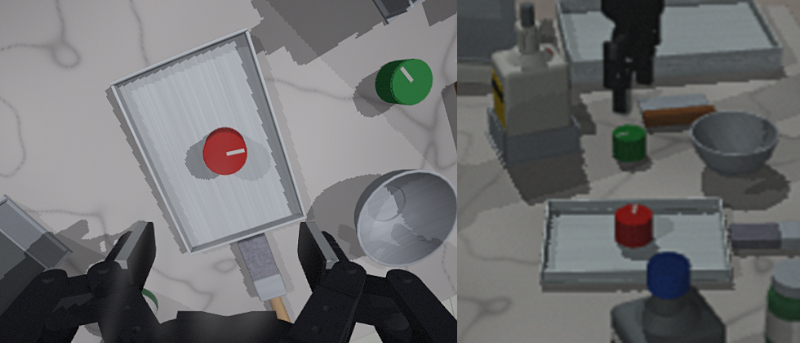

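The red cap lies flat, top up, in the pan at (225,151) in the wrist half of the picture. The gripper is clear of everything, so I hand it in.

```bash
python3 -c "
from bench import r;print(r.sign_off())"
```

```text
the job is handed in; nothing more can be done
None
```

The jug is open and the red cap lies flat, top up, in the small baking pan. I handed the job in at about 17.5 s; the highest push I read on the cap was 23.4 N, and no verdict came back.

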